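# Spread a snap ring over a copier's roller stub and hold it at the groove

## Robot

A 6-joint arm with a two-finger parallel gripper is mounted at the origin on a cart in front of the work surface, level with it; the furniture and walls round the work are solid. World frame = base frame: x ahead of the robot, y to its left, z up, the work surface at z = 0. Lengths are in mm, angles in degrees, forces in N, time in s.
With the tool pointing down it reaches from about 325 to 900 mm from the base axis. Payload 3.5 kg.
Tool frame: the origin (TCP) lies at the very end of the fingers, on their centre line; the grasp point (between the pads) lies 19 mm behind it; z points along the fingers, y is the line along which they close (so a half turn about z gives the same grasp; the last joint's range is limited). The gripper opens to 85 mm and grips with 20 to 120 N. Pads are 22 mm wide; open, the fingers measure 114 mm over their backs; the gripper's body (76 mm by 85 mm) begins 54 mm behind the grasp point. The pads swing forward as they close: fully open they stand 13 mm farther back than shut.
Start: joints at [59.336, 15.837, -1.513, 72.651, 0, 84.076], TCP at [261.572, 567.628, 231.313] pointing down, gripper open.
Joint ranges: [-178.77, 178.77], [-48.84, 107.48], [-61.69, 71.31], [-111.58, 123.2], [-90, 87.43], [-180, 180]. Speed limits (degrees/s): [147.25, 147.25, 180, 180, 180, 180].

## Interface

Orientations are given as [roll, pitch, yaw] about the fixed x, y, z axes, in that order (R = Rz(yaw) Ry(pitch) Rx(roll)).
In Python, from workcell import ctrl, eyes gives the robot as it stands.
- The arm moves only by the tool drive_tool, never from a script. Its argument "series" is a list that holds one entry, the list of rows, each a list of 7 numbers: the shift along the tool's x, y, z in mm, then the turn, a rotation vector about the tool's x, y, z in degrees, then the closure, from 0 (fully open) to 1 (shut). In form: [[[tx, ty, tz, wx, wy, wz, jaw], ...]]. A call has exactly 10 rows; each row is the pose to reach, as a shift and turn from the pose commanded when the call began, along the tool's axes at that moment; what a row does not reach only later rows make up. A row lasts 1/10 s, in which the tool goes at most 50 mm and 8.59 degrees, less where a joint would pass 70% of its speed; a pose out of reach is approached as far as the arm can. A call with a gripper value outside its range is refused whole. The fingers move at their own pace and stop on an object; "force" is the grip in N (left out, the last holds). Time passes only in rows, so rows that repeat a pose let the fingers close, or fill a call up. It gives the time, the measured TCP pose, the force, the opening and the grip force at its end, in the units of the state.
- ctrl.get_state(): the state, without advancing time (a new reading comes with each control period).
- eyes.capture(name): name is "scene" or "top" or "wrist"; returns (picture, depth): 420x560x3 uint8, red, green, blue; 420x560 float32, mm along the optical axis (not along the pixel's ray), 0 where there is no reading.
- eyes.camera_info(name): a dict with "fovy" (degrees; the focal length in pixels is half the picture's height over the tangent of half this angle, whatever the lens; pixels are square), "cx", "cy" (the principal point, pixels), "D" ([k1, k2, p1, p2, k3] as OpenCV has them; the pictures are not rectified), "view" (4x4, takes a point from world to camera coordinates); the wrist camera has in their place "hand_eye" (4x4, takes a point from camera to tool coordinates, whose origin is the TCP and whose axes are the flange's). Camera axes: x right, y down, z forward; pixel columns grow to the right and rows downward; lengths in mm; the calibration is good to about 2 mm. A picture is of the moment at which its call begins: read the wrist's pose just before it. camera_info takes no time and is no camera call.
- ctrl.hand_in(): hands the job in; it is judged then, once.
The state is a dict: "time_s": time; "joint_pos": joint angles; "qd": joint speeds; "joint_efforts": joint torques, N m; "tcp_pos": TCP position; "tcp_rot": TCP orientation; "wrist_force": force on the tool from outside, world axes, zero at the start; "wrist_torque": the same for the moment, N m; "gripper_width": finger opening in mm; "grip_force": force on a finger pad.
Only numpy, scipy, OpenCV 4.12 (cv2) and the standard library are available. Lean on these libraries where they do the work, as an engineer would, in place of code of your own. Each camera call takes 0.05 s, during which the arm holds its last target. There are 200 camera calls.

## Task

The roller drive from a copier needs its snap ring back on. Lift the loose cover plate off the drive's two locating pins by its handle and lay it flat on the bench. Then take the orange-handled snap-ring pliers out of the wooden block, put their closed tips into the gap of the steel ring lying on the bench, squeeze the handles together to the stop so that the ring spreads and clings to the tips, and slide it down over the steel stub in the drive until it is level with the dark groove above the brass washer. Finish there, still squeezing the pliers, with the ring held spread around the stub and not leaning hard on the washer: I want to look at the groove before it snaps shut. Leave the other things on the bench where they are.

Things in the scene. Friction and masses are not known exactly. Their poses are not given: they have to be found in the camera images.
- drive_unit: Grey open-topped cast housing, fixed, 140 (x) x 116 (y) x 50 mm high, walls 7 mm, feet out to y +-76 mm, motor can on the +x wall out to x = 98 mm. Origin: centre of the underside; z up. In its middle stands the steel stub, inside a white gear. Two locating pins, 6 mm thick and 10 mm high, stand on the rim at (60, 48) and (-60, -48) mm.
- stub_groove (a point): On the upright axis of the stub at the middle of its dark groove, 36.5 mm above the bench. Stub 32 mm in diameter, groove 28 mm in diameter and 7 mm wide; the brass washer (43 mm across) below it has its top 3.5 mm below this point; the stub ends 10.5 mm above this point, its last 4 mm coned to 25 mm diameter. Free room inside the housing: 126 x 102 mm.
- cover: Loose aluminium plate 140 x 116 x 4 mm, 110 to 230 g, lying on the drive's rim (underside 50 mm above the bench), two 8 mm holes over the pins. Origin: centre of its underside; z up; x along its long edges, y along its short ones. There is free bench to lay it on at the robot's right, round x = 0.53, y = -0.35 m.
- cover_handle (a point): Middle of the cover's black bail handle: a round bar 9 mm thick, 38 mm long, along the cover's y axis, its centre 29 mm above the cover's underside (20 mm clear between bar and plate).
- tool_block: Fixed wooden block 64 (x) x 120 (y) x 68 mm high that holds the pliers upright in a pocket at its middle. Origin: centre of the underside.
- pliers: Snap-ring pliers, 134 mm long, 120 g, standing tips down in the block, to be lifted straight up by at least 70 mm. Origin: midway between the tip ends, 5 mm above the bench as found; z from tips to handles, y the way tips and handles move, x across the flat. Squeezing the handles together spreads the tips. Dark joint body 14 (x) x 32 (y) mm, its middle 56 mm above the tip ends.
- pliers_grip (a point): Midway between the orange handles, 110 mm above the tip ends: grip here along y. Handles 14 mm wide (x), 10 mm thick, from 86 to 134 mm above the tip ends. Here they measure 63 mm over their outsides when free, 34 mm at the stop. They flare to 67 mm at the top. A spring presses each out with 6 N, rising to 10 N at the stop (14 N with the ring). Squeezed to 60 mm: held, tips still narrow.
- pliers_left (a joint): Angle of one pliers arm (the other moves alike): 0 free, 0.27 rad at the stop. The tips are blades 6 mm wide (x), 8 mm long below a shoulder; over both they measure 8 mm (y) when free, plus 1 mm per mm that the handles are squeezed, and about 37 mm at the stop.
- snap_ring: Steel snap ring lying flat on the bench: bore 29 mm, band 5 mm wide, 3 mm thick, 24 g, two lugs beside its gap. Origin: centre of the unspread ring on its underside; z up, +x towards the gap, y across it. The gap is 21 mm wide at its inner end (x = 14 mm), 15 mm at its outer end (x = 24 mm).
- ring_gap (a point): Middle of the gap between the lugs, 19.5 mm from the ring's origin along x, at half its thickness: the pliers' tips go down here, pliers' y along the ring's y (either way round), until they nearly touch the bench.
- ring_eye (a point): Centre of the round opening when the ring is fully spread (about 35 mm across): 4 mm from the ring's origin along x, so 15.5 mm from ring_gap, half way up the thickness. The ring is carried by the grip of the tips on its lugs.
- ring_left (a joint): Spread angle of one ring arm (rad): 0 as found, about 0.30 with the pliers squeezed to the stop; from about 0.2 the ring passes over the stub.
- ring_right (a joint): The same for the other arm.
- cutters: Bystander, loose: red-handled side cutters. Origin: its underside's middle.
- grey_driver: Bystander, loose: grey precision screwdriver. Origin: its underside's middle.
- flux_jar: Bystander, loose: small amber jar with an orange cap, beside the blue parts box. Origin: its underside's middle.
- air_blower: Bystander, loose: green rubber air blower with a nozzle. Origin: its underside's middle.
Not all that is in view belongs to the job. There is more than one size of the pliers; the job needs the larger.

How it is judged (in metres and radians):
On the way, in this order (a step that is already met when the one before it is completed fails the run):
1. the cover plate has been lifted off the pins and lies flat on the bench, let go (height (world z) of cover below 0.005 m and angle between cover's own z axis and vertical below 0.06 rad and contact force between the fingers and cover below 0.1 N and linear speed of cover below 0.02 m/s), for 0.2 s.
2. the ring, spread on the tips of the squeezed pliers, has been lifted off the bench (value of joint each of ring_left, ring_right above 0.2 rad and contact force between pliers and snap_ring above 1 N and contact force between the fingers and pliers above 3 N and height (world z) of ring_eye above 0.03 m), for 0.2 s.
At the end, for the whole second after the job is handed in: Ring level around the stub, within 2.8 mm of the groove's mid-height and 5 mm of its axis, at rest; both ring arms spread over 0.2 rad by the pliers, squeezed by the fingers and upright within 0.3 rad; under 8 N on the drive from ring or pliers; cover flat on the bench, let go (horizontal distance between ring_eye and stub_groove below 0.005 m and z of ring_eye in the frame of stub_groove between -0.0028 and 0.0028 m and angle between snap_ring's own z axis and vertical below 0.15 rad and angle between pliers's own z axis and vertical below 0.3 rad and value of joint each of ring_left, ring_right above 0.2 rad and contact force between pliers and snap_ring above 1 N and contact force between the fingers and pliers above 3 N and contact force between each of snap_ring, pliers and drive_unit below 8 N and linear speed of snap_ring below 0.02 m/s and height (world z) of cover below 0.005 m and angle between cover's own z axis and vertical below 0.06 rad and contact force between the fingers and cover below 0.1 N); the arm keeps its last pose, push and grip.
It fails at once if the red-handled side cutters is pushed more than 3 cm (distance of cutters from where it was at the start of the episode above 0.03 m).
It fails at once if the grey precision screwdriver is pushed more than 3 cm (distance of grey_driver from where it was at the start of the episode above 0.03 m).
It fails at once if the small amber jar with an orange cap, beside the blue parts box is pushed more than 3 cm (distance of flux_jar from where it was at the start of the episode above 0.03 m).
It fails at once if the green rubber air blower with a nozzle is pushed more than 3 cm (distance of air_blower from where it was at the start of the episode above 0.03 m).
It also fails if it takes over 72 s, if anything falls off the work surface, if the arm or the gripper's body presses on something with over 40 N, if the wrist force passes 120 N, or if a joint passes its speed limit or range.

## Working session

There is one attempt and no reset: what is moved stays moved. The work goes in short steps, Python scripts to look and compute and a tool call to move; the robot and the scene stay as the last step left them, time stands still between calls to the robot, and variables do not carry over. Pictures are saved under pics/ and viewed, at most 12 in all, crops included, and the job is handed in when it is done.

Besides the shell and the picture viewer there is one more tool, called after "Emit:" as a command line: name --argument value ..., lists and objects as JSON in quotes. drive_tool: Moves the arm, as the interface text tells. Its arguments: {"type":"object","properties":{"series":{"type":"array"},"force":{"type":"number"}},"required":["series"]}

```bash
ls; mkdir -p pics; cat > h.py <<'E'
import numpy as np, cv2
from workcell import ctrl, eyes
from scipy.spatial.transform import Rotation as R
def cam(name, st=None):
    i=eyes.camera_info(name); f=210/np.tan(np.radians(i["fovy"])/2)
    K=np.array([[f,0,i["cx"]],[0,f,i["cy"]],[0,0,1.]]); D=np.array(i["D"],float)
    if "view" in i: T=np.linalg.inv(np.array(i["view"]))
    else:
        st=st or ctrl.get_state(); W=np.eye(4)
        W[:3,:3]=R.from_euler('xyz',st["tcp_rot"],degrees=True).as_matrix(); W[:3,3]=st["tcp_pos"]
        T=W@np.array(i["hand_eye"])
    return K,D,T
def rays(px,c):
    K,D,T=c; n=cv2.undistortPoints(np.array(px,float).reshape(-1,1,2),K,D).reshape(-1,2)
    return np.c_[n,np.ones(len(n))]@T[:3,:3].T, T[:3,3]
def onplane(px,z,c):
    d,o=rays(px,c); return o+d*((z-o[2])/d[:,2])[:,None]
def cloud(dep,c):
    v,u=np.mgrid[0:420,0:560]; d,o=rays(np.c_[u.ravel(),v.ravel()],c)
    P=o+d*dep.ravel()[:,None]; P[dep.ravel()<=0]=np.nan; return P.reshape(420,560,3)
def proj(P,c):
    K,D,T=c; V=np.linalg.inv(T); r,_=cv2.Rodrigues(V[:3,:3])
    return cv2.projectPoints(np.array(P,float).reshape(-1,3),r,V[:3,3],K,D)[0].reshape(-1,2)
def save(n,im): cv2.imwrite(f"pics/{n}.png",im[:,:,::-1])
E
python3 - <<'E'
from h import *
s=ctrl.get_state(); print({k:np.round(v,3) for k,v in s.items()})
for n in("scene","top","wrist"):
    c=cam(n); im,d=eyes.capture(n); save(n,im); np.savez(n,im=im,d=d); print(n,np.round(c[2],2).tolist(),c[1])
E
```

```text
pics
{'time_s': np.float64(0.0), 'joint_pos': array([59.336, 15.878, -1.6  , 72.651, -0.   , 84.076]), 'qd': array([-0.017, -0.014, -0.052, -0.066, -0.02 ,  0.041]), 'joint_efforts': array([-0.0000e+00, -4.4551e+01,  2.9520e+01,  1.6000e-02, -0.0000e+00,
        0.0000e+00]), 'tcp_pos': array([261.154, 566.941, 230.141]), 'tcp_rot': array([-1.79871e+02, -1.30000e-02,  1.55261e+02]), 'wrist_force': array([-0.283, -0.489, -0.196]), 'wrist_torque': array([-0.035,  0.007, -0.013]), 'grip_force': np.float64(0.0), 'gripper_width': np.float64(85.303)}
scene [[-0.75, -0.32, 0.58, 34.98], [-0.66, 0.36, -0.66, 583.45], [-0.0, -0.88, -0.48, 523.49], [0.0, 0.0, 0.0, 1.0]] [-0.05609058  0.          0.          0.          0.        ]
top [[0.03, -0.98, 0.2, 360.02], [-1.0, -0.02, 0.01, 40.52], [-0.0, -0.2, -0.98, 962.14], [0.0, 0.0, 0.0, 1.0]] [-0.00091762  0.          0.          0.          0.        ]
wrist [[0.42, 0.87, 0.26, 194.12], [0.91, -0.4, -0.12, 598.67], [-0.0, 0.29, -0.96, 371.96], [0.0, 0.0, 0.0, 1.0]] [-0.03209547  0.          0.          0.          0.        ]
```

View pics/top.png

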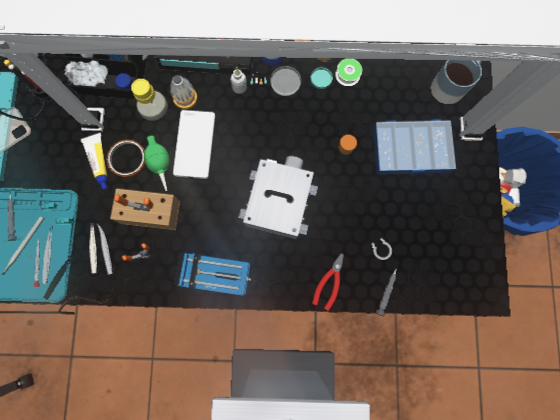

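View pics/scene.png

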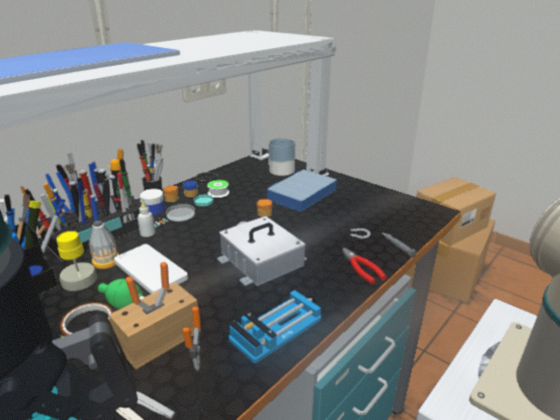

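Top view: the candidates for the pliers are the pair standing in the block at (135,203) and the smaller orange pair at (137,252), so I choose the one in the block. The ring is at (382,249) and the cover, with its handle, at (279,197). Bystanders are the cutters (329,282), the driver (388,290), the jar (348,145) and the blower (157,157).

```bash
python3 - <<'E'
from h import *
z=np.load("top.npz"); im,d=z["im"],z["d"]; c=cam("top"); P=cloud(d,c)
hsv=cv2.cvtColor(im,cv2.COLOR_RGB2HSV)
def roi(m,x0,x1,y0,y1):
    o=np.zeros_like(m); o[y0:y1,x0:x1]=m[y0:y1,x0:x1]; return o
def rect(m,zz,name):
    px=np.argwhere(m)[:,::-1]; Q=onplane(px,zz,c)[:,:2]
    r=cv2.minAreaRect(Q.astype(np.float32)); print(name,len(px),np.round(r[0],1),np.round(r[1],1),round(r[2],1),"mean",Q.mean(0).round(1))
m=roi((P[:,:,2]>50)&(P[:,:,2]<58),230,330,140,250); m=cv2.morphologyEx(m.astype(np.uint8),cv2.MORPH_OPEN,np.ones((5,5)))>0
rect(m,54,"cover"); print("cover z",np.nanmedian(P[m][:,2]))
hm=roi(hsv[:,:,2]<60,262,297,183,208)&(P[:,:,2]>72); print("handle z",np.nanpercentile(P[hm][:,2],[5,50,95])); rect(hm,83,"handle")
b=roi((P[:,:,2]>64)&(P[:,:,2]<72),100,190,180,235); rect(b,68,"block")
o=(hsv[:,:,0]<14)&(hsv[:,:,1]>170)&(hsv[:,:,2]>100); 
for nm,bx in(("pl",(110,165,190,215)),("small",(115,160,240,268))):
    q=roi(o,*bx); n,l,st,ce=cv2.connectedComponentsWithStats(q.astype(np.uint8))
    for k in range(1,n):
        if st[k,4]>5: w=P[l==k]; print(nm,st[k],ce[k].round(),np.nanmedian(w,0).round(1),"zmax",np.nanmax(w[:,2]).round(1))
r=roi((hsv[:,:,2]>95),366,398,234,264); 
px=np.argwhere(r)[:,::-1]; Q=onplane(px,3,c)[:,:2]; print("ring",len(px),Q.mean(0),Q.min(0),Q.max(0), "z",np.nanmedian(P[r][:,2]))
v=np.hstack([cv2.resize(im[228:270,352:408],None,fx=7,fy=7,interpolation=2),cv2.resize(im[180:270,100:186],(392,294),interpolation=2)]); save("crop",v)
E
```

```text
cover 3137 [560.3  33.8] [115.8 140.3] 76.9 mean [559.2  33.7]
cover z 54.27761121137712
handle z [76.28113394 82.98217366 85.10043229]
handle 73 [558.8  34.2] [53.  9.] 78.3 mean [559.3  34.5]
block 1555 [529.3 312.6] [121.1  64.6] 85.0 mean [527.9 309.7]
pl [114 195  13   7  50] [119. 198.] [533.  337.5 136.8] zmax 142.0
pl [144 198   6   7  30] [146. 201.] [526.9 284.6 139.1] zmax 141.6
small [141 243   6   6  20] [144. 245.] [447.4 292.9 101.2] zmax 104.0
small [122 255  10   6  35] [126. 257.] [423.7 326.6  99. ] zmax 105.3
ring 137 [ 459.66253485 -191.64239248] [ 440.5585217  -211.07317905] [ 485.89764067 -170.21643637] z 2.8100629607160954
```

View pics/crop.png

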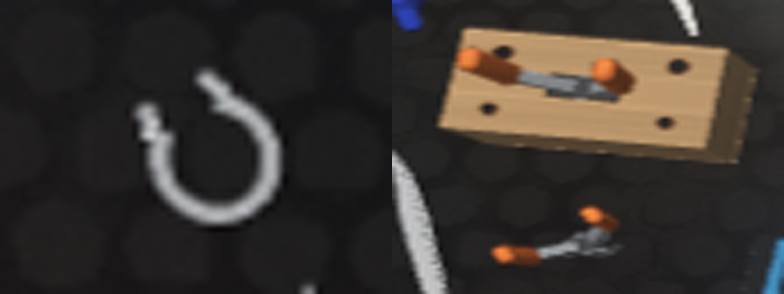

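The close crop confirms it: the block holds the tall pair (tops at 139 mm), while the pair on the bench is shorter (104 mm). The ring's gap faces up-left. Cover centre is about (560, 34) with yaw -13.1°, and the measured sizes match. Next I move to the handle.

```bash
cat > t.py <<'E'
# usage: t.py x y z yaw [x y z yaw ...]: shifts from the commanded pose; "c" first: set commanded pose to the given one
import sys,json; from h import *
def Rm(y): return (R.from_euler('z',y,degrees=True)*R.from_euler('x',180,degrees=True)).as_matrix()
a=sys.argv[1:]
if a[0]=='c': json.dump([float(v) for v in a[1:5]],open("cmd.json","w")); a=a[5:]
c=json.load(open("cmd.json"))
for k in range(0,len(a),4):
    t=[float(v) for v in a[k:k+4]]
    s=Rm(c[3]).T@(np.array(t[:3])-c[:3]); print(np.round(s,1).tolist(),"wz",round(-((t[3]-c[3]+180)%360-180),1), "dist",np.linalg.norm(s).round())
E
python3 t.py c 261.572 567.628 231.313 155.26  480 180 200 76.9; python3 t.py c 480 180 200 76.9 559.6 34 130 76.9 559.6 34 61 76.9
```

```text
[-360.6, -260.6, 31.3] wz 78.4 dist 446.0
[-124.2, 110.6, 70.0] wz -0.0 dist 180.0
[-124.2, 110.6, 139.0] wz -0.0 dist 217.0
```

Emit:
drive_tool --series '[[[-360.6,-260.6,31.3,0,0,78.4,0],[-360.6,-260.6,31.3,0,0,78.4,0],[-360.6,-260.6,31.3,0,0,78.4,0],[-360.6,-260.6,31.3,0,0,78.4,0],[-360.6,-260.6,31.3,0,0,78.4,0],[-360.6,-260.6,31.3,0,0,78.4,0],[-360.6,-260.6,31.3,0,0,78.4,0],[-360.6,-260.6,31.3,0,0,78.4,0],[-360.6,-260.6,31.3,0,0,78.4,0],[-360.6,-260.6,31.3,0,0,78.4,0]]]' --force 60

```text
time_s: 1.15
tcp_pos: [482.1, 175.7, 199.5]
tcp_rot: [179.9, 0.1, 76.3]
wrist_force: [-0.6, 0.9, -0.1]
gripper_width: 85.2
grip_force: 0.0
```

Emit:
drive_tool --series '[[[-124.2,110.6,70,0,0,0,0],[-124.2,110.6,70,0,0,0,0],[-124.2,110.6,70,0,0,0,0],[-124.2,110.6,70,0,0,0,0],[-124.2,110.6,70,0,0,0,0],[-124.2,110.6,95,0,0,0,0],[-124.2,110.6,120,0,0,0,0],[-124.2,110.6,139,0,0,0,0],[-124.2,110.6,139,0,0,0,0],[-124.2,110.6,139,0,0,0,0.5]]]'

```text
time_s: 2.15
tcp_pos: [559.0, 35.0, 61.3]
tcp_rot: [-180.0, -0.0, 76.9]
wrist_force: [0.6, 0.2, 0.6]
gripper_width: 72.9
grip_force: 0.0
```

Emit:
drive_tool --series '[[[0,0,0,0,0,0,1],[0,0,0,0,0,0,1],[0,0,0,0,0,0,1],[0,0,0,0,0,0,1],[0,0,0,0,0,0,1],[0,0,0,0,0,0,1],[0,0,0,0,0,0,1],[0,0,0,0,0,0,1],[0,0,-8,0,0,0,1],[0,0,-16,0,0,0,1]]]'

```text
time_s: 3.15
tcp_pos: [558.2, 34.1, 76.6]
tcp_rot: [-179.8, 0.0, 76.9]
wrist_force: [-1.3, -0.7, -1.3]
gripper_width: 6.7
grip_force: 58.8
```

```bash
python3 t.py c 559.6 34 77 76.9  559.6 34 150 76.9 510 -340 150 90 510 -340 30 90 510 -340 11 90
```

```text
[0.0, 0.0, -73.0] wz -0.0 dist 73.0
[-375.5, 36.5, -73.0] wz -13.1 dist 384.0
[-375.5, 36.5, 47.0] wz -13.1 dist 380.0
[-375.5, 36.5, 66.0] wz -13.1 dist 383.0
```

Emit:
drive_tool --series '[[[0,0,-25,0,0,0,1],[0,0,-50,0,0,0,1],[0,0,-73,0,0,0,1],[-40,4,-73,0,0,-2,1],[-80,8,-73,0,0,-4,1],[-125,12,-73,0,0,-6,1],[-170,16,-73,0,0,-8,1],[-215,20,-73,0,0,-10,1],[-260,25,-73,0,0,-12,1],[-305,30,-73,0,0,-13.1,1]]]'

```text
time_s: 4.15
tcp_pos: [517.4, -270.6, 149.7]
tcp_rot: [-179.9, -0.1, 90.0]
wrist_force: [1.2, -0.1, -1.5]
gripper_width: 6.9
grip_force: 58.8
```

```bash
python3 - <<'E'
from h import *
s=ctrl.get_state(); print(s["gripper_width"],s["wrist_force"],s["tcp_pos"])
im,d=eyes.capture("top"); save("top2",im); np.savez("top2",im=im,d=d)
E
python3 - <<'E'
import subprocess,numpy as np
from scipy.spatial.transform import Rotation as R
M=(R.from_euler('z',76.9,degrees=True)*R.from_euler('x',180,degrees=True)).as_matrix()
p=np.array([559.6,34,77])+M@[-305,30,-73]; print(p)
subprocess.run(["python3","t.py","c",*map(str,p),"90","510","-340","150","90","510","-340","30","90","510","-340","11","90"])
E
```

```text
6.9195552185889895 [ 1.21490291 -0.14325075 -1.53367175] [ 517.44749141 -270.61023656  149.66986001]
[-70.1, -9.7, -0.0] wz -0.0 dist 71.0
[-70.1, -9.7, 120.0] wz -0.0 dist 139.0
[-70.1, -9.7, 139.0] wz -0.0 dist 156.0
[ 519.69063025 -269.86220924  150.        ]
```

View pics/top2.png

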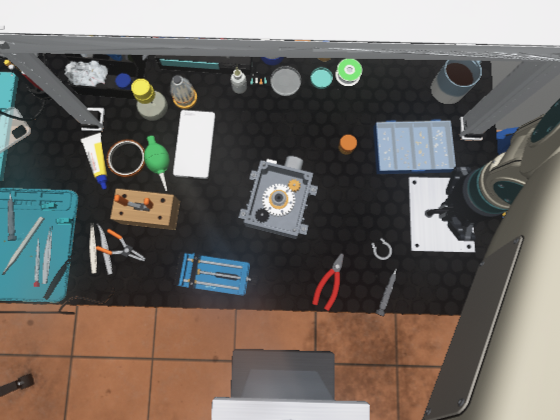

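The view shows the cover hanging in the gripper at (440,215), the drive open with its stub at (278,199), and the ring at (382,249). Next I lower the cover.

Emit:
drive_tool --series '[[[-35,-5,20,0,0,0,1],[-70.1,-9.7,50,0,0,0,1],[-70.1,-9.7,80,0,0,0,1],[-70.1,-9.7,110,0,0,0,1],[-70.1,-9.7,125,0,0,0,1],[-70.1,-9.7,132,0,0,0,1],[-70.1,-9.7,136,0,0,0,1],[-70.1,-9.7,139,0,0,0,1],[-70.1,-9.7,139,0,0,0,1],[-70.1,-9.7,139,0,0,0,1]]]'

```text
time_s: 5.2
tcp_pos: [510.5, -340.5, 12.2]
tcp_rot: [179.9, 0.1, 90.0]
wrist_force: [0.4, -0.0, 0.0]
gripper_width: 6.8
grip_force: 59.0
```

Emit:
drive_tool --series '[[[0,0,0.5,0,0,0,0],[0,0,0.5,0,0,0,0],[0,0,0.5,0,0,0,0],[0,0,0.5,0,0,0,0],[0,0,0.5,0,0,0,0],[0,0,0.5,0,0,0,0],[0,0,-30,0,0,0,0],[0,0,-70,0,0,0,0],[0,0,-110,0,0,0,0],[0,0,-150,0,0,0,0]]]'

```text
time_s: 6.2
tcp_pos: [509.3, -339.7, 162.4]
tcp_rot: [-180.0, -0.0, 90.0]
wrist_force: [0.5, -0.6, -0.3]
gripper_width: 85.7
grip_force: 0.0
```

```bash
python3 - <<'E'
from h import *
im,d=eyes.capture("top"); c=cam("top"); P=cloud(d,c); np.savez("top3",im=im,d=d)
m=np.zeros((420,560),bool); g=cv2.cvtColor(im,cv2.COLOR_RGB2GRAY); m[165:260,400:490]=g[165:260,400:490]>150
m=cv2.morphologyEx(m.astype(np.uint8),cv2.MORPH_OPEN,np.ones((5,5)))>0
print(m.sum(),np.nanpercentile(P[m][:,2],[5,50,95])); print(cv2.minAreaRect(onplane(np.argwhere(m)[:,::-1],4,c)[:,:2].astype(np.float32)))
# stub: top face ellipse etc
save("c3",np.hstack([cv2.resize(im[160:240,235:325],(450,400),interpolation=2)]))
E
python3 t.py c 510 -340 161 90  470 -160 230 90; 
```

```text
3124 [1.77552896 4.61472725 8.05499114]
((553.2108764648438, -328.80615234375), (234.5258026123047, 138.1729278564453), 14.021024703979492)
[180.0, -40.0, -69.0] wz -0.0 dist 197.0
```

```bash
python3 t.py c 510 -340 161 90  465 -190 160 120; python3 t.py c 465 -190 160 120 560 34 200 174 
```

```text
[150.0, -45.0, 1.0] wz -30.0 dist 157.0
[146.5, 194.3, -40.0] wz -54.0 dist 247.0
```

Emit:
drive_tool --series '[[[150,-45,1,0,0,-30,0],[150,-45,1,0,0,-30,0],[150,-45,1,0,0,-30,0],[150,-45,1,0,0,-30,0],[150,-45,1,0,0,-30,0],[150,-45,1,0,0,-30,0],[150,-45,1,0,0,-30,0],[150,-45,1,0,0,-30,0],[150,-45,1,0,0,-30,0],[150,-45,1,0,0,-30,0]]]'

```text
time_s: 7.25
tcp_pos: [464.9, -190.5, 159.9]
tcp_rot: [-180.0, -0.0, 119.9]
wrist_force: [0.1, -0.3, -0.3]
gripper_width: 85.6
grip_force: 0.0
```

```bash
python3 - <<'E'
from h import *
c=cam("wrist"); im,d=eyes.capture("wrist"); np.savez("ring",im=im,d=d,T=c[2]); print(np.round(ctrl.get_state()["tcp_pos"],1),proj([462,-190,2],c))
save("ring",im)
E
```

```text
[ 464.8 -190.4  159.9] [[277.88310471 193.57820481]]
```

Emit:
drive_tool --series '[[[146.5,194.3,-40,0,0,-54,0],[146.5,194.3,-40,0,0,-54,0],[146.5,194.3,-40,0,0,-54,0],[146.5,194.3,-40,0,0,-54,0],[146.5,194.3,-40,0,0,-54,0],[146.5,194.3,-40,0,0,-54,0],[146.5,194.3,-40,0,0,-54,0],[146.5,194.3,-40,0,0,-54,0],[146.5,194.3,-40,0,0,-54,0],[146.5,194.3,-40,0,0,-54,0]]]'

```text
time_s: 8.3
tcp_pos: [559.8, 33.6, 199.9]
tcp_rot: [-180.0, -0.0, 173.9]
wrist_force: [0.9, -0.1, 0.8]
gripper_width: 85.6
grip_force: 0.0
```

```bash
python3 - <<'E'
from h import *
c=cam("wrist"); im,d=eyes.capture("wrist"); np.savez("stub",im=im,d=d,T=c[2]); print(np.round(ctrl.get_state()["tcp_pos"],1),proj([560,34,47],c))
r=np.load("ring.npz")["im"]; a=cv2.resize(r,None,fx=1,fy=1); save("both",np.hstack([a[:,80:480],im[:,80:480]]))
E
```

```text
[559.8  33.6 200. ] [[280.08755177 196.78110285]]
```

View pics/both.png

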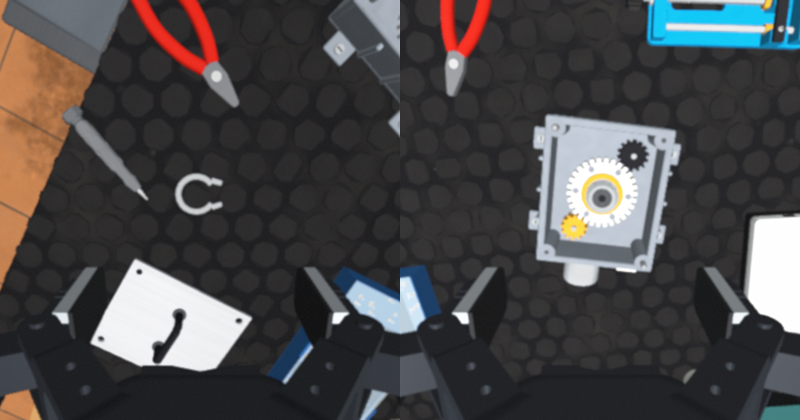

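Left half: the ring is centred at about (198,194) with its gap facing right. Right half: the stub top is at (602,198) inside the brass washer. The cover lies flat at (170,315).

```bash
python3 - <<'E'
from h import *
from scipy.optimize import least_squares
i=eyes.camera_info("wrist")
def load(n): z=np.load(n+".npz"); K,D,_=cam("wrist"); return z["im"],z["d"],(K,D,z["T"])
im,d,c=load("ring"); g=cv2.cvtColor(im,cv2.COLOR_RGB2GRAY).astype(float)
m=np.zeros(g.shape,bool); m[165:225,250:310]=g[165:225,250:310]>120
px=np.argwhere(m)[:,::-1]; Q=onplane(px,3,c)[:,:2]
# band mid circle: points away from gap; 1st pass center
ce=np.median(Q,0)
for _ in range(6):
    v=Q-ce; far=Q[np.abs(np.hypot(*v.T)-17)<4]
    gd=Q[np.hypot(*v.T)>20.5].mean(0)-ce; gd/=np.linalg.norm(gd)
    far=far[((far-ce)@gd)<10]
    f=least_squares(lambda p:np.hypot(*(far-p[:2]).T)-17,ce); ce=f.x
v=Q-ce; print("ring",len(Q),ce,"rms",np.sqrt(np.mean(f.fun**2)),"rmax",np.percentile(np.hypot(*v.T),[1,50,99]))
lug=v[(np.hypot(*v.T)>20.5)]; s=lug@[-gd[1],gd[0]]; a,b=lug[s>0].mean(0),lug[s<0].mean(0)
mid=(a+b)/2; ab=a-b; print("lugs",a,b,len(lug),"dir by mid",np.degrees(np.arctan2(*mid[::-1])),"dir by line",np.degrees(np.arctan2(-ab[0],ab[1])))
im,d,c=load("stub"); P=cloud(d,c); hsv=cv2.cvtColor(im,cv2.COLOR_RGB2HSV)
roi=np.zeros(m.shape,bool); roi[160:235,240:325]=1
br=roi&(hsv[:,:,0]>15)&(hsv[:,:,0]<35)&(hsv[:,:,1]>120)
n,l,st,cc=cv2.connectedComponentsWithStats(br.astype(np.uint8))
for k in range(1,n):
    if st[k,4]>20: Qb=onplane(np.argwhere(l==k)[:,::-1],33,c)[:,:2]; e=cv2.minEnclosingCircle(Qb.astype(np.float32)); print("brass",st[k],e)
for zr in((45.5,49),(30,35)):
    t=roi&(P[:,:,2]>zr[0])&(P[:,:,2]<zr[1]); Qt=onplane(np.argwhere(t)[:,::-1],np.mean(zr) if zr[0]<40 else 47,c)[:,:2]
    near=Qt[np.hypot(*(Qt-[560,34]).T)<25]
    if len(near): print("z",zr,len(near),near.mean(0),cv2.minEnclosingCircle(near.astype(np.float32)))
save("stubcrop",np.hstack([cv2.resize(im[155:240,240:325],(400,400),interpolation=2),cv2.resize(load("ring")[0][165:225,250:310],(400,400),interpolation=2)]))
E
python3 t.py c 560 34 200 174  500 316 190 174 529.5 312 170 174
```

```text
ring 690 [ 460.20672067 -191.28354796] rms 1.7617347536497674 rmax [13.90567265 17.85260953 26.26763832]
lugs [11.15635419 20.62120605] [23.36934542  0.68615064] 106 dir by mid 31.680595174940617 dir by line 31.493257968496735
brass [262 174  40  36 294] ((560.5663452148438, 35.342777252197266), 20.02054214477539)
brass [242 214  25  21 364] ((590.6522827148438, 3.6134591102600098), 13.126469612121582)
z (45.5, 49) 465 [560.89649236  36.0919963 ] ((561.042724609375, 35.62068176269531), 13.41203498840332)
z (30, 35) 553 [556.50272067  36.27987445] ((560.9165649414062, 35.8814697265625), 21.311630249023438)
[89.1, 274.2, 10.0] wz -0.0 dist 288.0
[59.4, 273.3, 30.0] wz -0.0 dist 281.0
```

View pics/stubcrop.png

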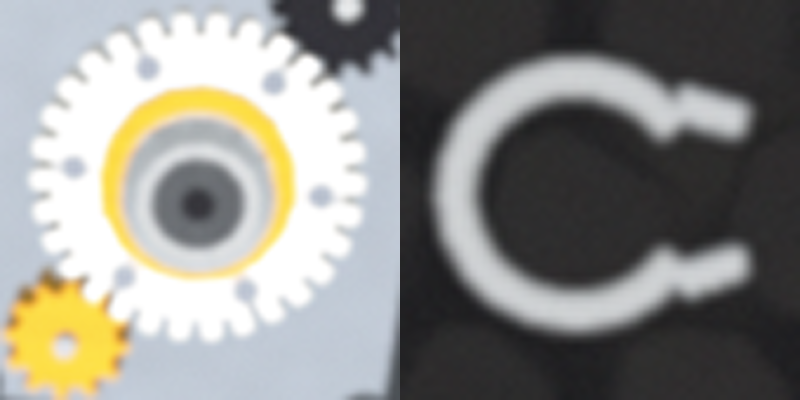

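The crop shows the stub concentric with the washer and the ring's lugs clear. So the stub is at (560.9, 35.8), and the ring is at (460.2, -191.3), facing 31.6°. Next I look at the pliers from near.

```bash
python3 t.py c 560 34 200 174  530 311 230 174
```

```text
[58.8, 272.3, -30.0] wz -0.0 dist 280.0
```

Emit:
drive_tool --series '[[[0,40,-30,0,0,0,0],[58.8,272.3,-30,0,0,0,0],[58.8,272.3,-30,0,0,0,0],[58.8,272.3,-30,0,0,0,0],[58.8,272.3,-30,0,0,0,0],[58.8,272.3,-30,0,0,0,0],[58.8,272.3,-30,0,0,0,0],[58.8,272.3,-30,0,0,0,0],[58.8,272.3,-30,0,0,0,0],[58.8,272.3,-30,0,0,0,0]]]'

```text
time_s: 9.35
tcp_pos: [530.5, 309.4, 230.0]
tcp_rot: [-180.0, -0.0, 173.8]
wrist_force: [0.5, 0.2, 0.7]
gripper_width: 85.7
grip_force: 0.0
```

```bash
python3 - <<'E'
from h import *
c=cam("wrist"); im,d=eyes.capture("wrist"); P=cloud(d,c); np.savez("pl",im=im,d=d,T=c[2])
hsv=cv2.cvtColor(im,cv2.COLOR_RGB2HSV); o=(hsv[:,:,0]<14)&(hsv[:,:,1]>170)&(hsv[:,:,2]>90)
n,l,st,ce=cv2.connectedComponentsWithStats(o.astype(np.uint8))
for k in range(1,n):
    if st[k,4]>60:
        w=P[l==k]; zt=np.nanmax(w[:,2]); t=w[w[:,2]>134]; print(st[k],np.nanmedian(w,0).round(1),round(zt,1),len(t), t.mean(0).round(1) if len(t) else '', t.min(0).round(1) if len(t) else '',t.max(0).round(1) if len(t) else '')
m=(P[:,:,2]>64)&(P[:,:,2]<71)&(abs(P[:,:,0]-530)<100)&(abs(P[:,:,1]-311)<100)
print(cv2.minAreaRect(P[m][:,:2].astype(np.float32)))
save("pl",im)
E
```

```text
((530.2864379882812, 315.1884460449219), (120.5288314819336, 64.60578155517578), 85.08074951171875)
```

View pics/pl.png

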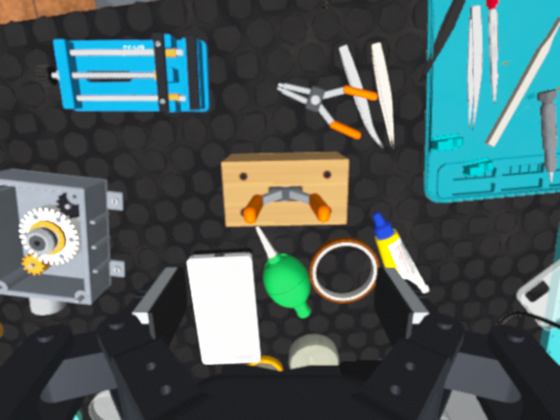

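The picture shows the pliers in the block with their handles at (251,208) and (320,206). The green blower's nozzle ends near the block at (262,232), and the small pliers lie at (315,100). I widen the hue mask and measure.

```bash
python3 - <<'E'
from h import *
K,D,_=cam("wrist"); z=np.load("pl.npz"); im,d=z["im"],z["d"]; c=(K,D,z["T"]); P=cloud(d,c)
def go(im,P,c,bx,tag):
    hsv=cv2.cvtColor(im,cv2.COLOR_RGB2HSV); o=np.zeros(d.shape,np.uint8); s=np.s_[bx[0]:bx[1],bx[2]:bx[3]]
    o[s]=((hsv[s][:,:,0]<22)&(hsv[s][:,:,1]>190)&(P[s][:,:,2]>85)); n,l,st,ce=cv2.connectedComponentsWithStats(o); C=[]
    for k in range(1,n):
        if st[k,4]<15: continue
        w=P[l==k]; t=w[w[:,2]>133]; C.append(t.mean(0)); print(tag,st[k],"zmax",w[:,2].max().round(1),len(t),t.mean(0).round(1),t.min(0).round(1),t.max(0).round(1))
    C=np.array(C); 
    if len(C)==2: print("mid",C.mean(0).round(1),"dir",np.degrees(np.arctan2(*(C[0]-C[1])[1::-1])),np.linalg.norm(C[0]-C[1]))
go(im,P,c,(180,230,235,340),"wrist")
z=np.load("top3.npz"); d=z["d"]; c=cam("top"); go(z["im"],cloud(d,c),c,(180,220,100,170),"top")
E
python3 t.py c 530 311 230 174 530 312.5 150 174.5  530 312.5 96 174.5
```

```text
wrist [244 195  18  29 344] zmax 140.1 198 [526.8 287.1 137.1] [520.8 281.8 133.1] [534.3 291.9 140.1]
wrist [310 194  20  28 364] zmax 139.6 187 [531.6 342.7 137.2] [525.6 338.1 133.5] [538.5 347.5 139.6]
mid [529.2 314.9 137.1] dir -94.9862552718128 55.81279789133994
[0.2, 1.5, 80.0] wz -0.5 dist 80.0
[0.2, 1.5, 134.0] wz -0.5 dist 134.0
```

```bash
python3 t.py c 530 311 230 174 529.5 314 150 175  529.5 314 91 175
```

```text
[0.8, 2.9, 80.0] wz -1.0 dist 80.0
[0.8, 2.9, 139.0] wz -1.0 dist 139.0
```

Emit:
drive_tool --series '[[[0.8,2.9,40,0,0,-1,0],[0.8,2.9,75,0,0,-1,0],[0.8,2.9,90,0,0,-1,0],[0.8,2.9,105,0,0,-1,0],[0.8,2.9,120,0,0,-1,0],[0.8,2.9,132,0,0,-1,0],[0.8,2.9,139,0,0,-1,0],[0.8,2.9,139,0,0,-1,0],[0.8,2.9,139,0,0,-1,0.2],[0.8,2.9,139,0,0,-1,0.25]]]' --force 40

```text
time_s: 10.4
tcp_pos: [530.8, 314.5, 92.6]
tcp_rot: [179.9, 0.1, 175.0]
wrist_force: [-0.4, -1.4, 1.7]
gripper_width: 64.4
grip_force: 5.2
```

Emit:
drive_tool --series '[[[0,0,0,0,0,0,0.25],[0,0,0,0,0,0,0.26],[0,0,0,0,0,0,0.27],[0,0,0,0,0,0,0.28],[0,0,0,0,0,0,0.29],[0,0,0,0,0,0,0.3],[0,0,0,0,0,0,0.3],[0,0,0,0,0,0,0.3],[0,0,0,0,0,0,0.3],[0,0,0,0,0,0,0.3]]]'

```text
time_s: 11.4
tcp_pos: [531.5, 314.6, 93.6]
tcp_rot: [179.9, 0.2, 175.0]
wrist_force: [-1.2, -0.8, 8.7]
gripper_width: 59.9
grip_force: 6.7
```

Emit:
drive_tool --series '[[[0,0,-3,0,0,0,0.3],[0,0,-8,0,0,0,0.3],[0,0,-15,0,0,0,0.3],[0,0,-25,0,0,0,0.3],[0,0,-35,0,0,0,0.3],[0,0,-50,0,0,0,0.3],[0,0,-65,0,0,0,0.3],[0,0,-80,0,0,0,0.3],[0,0,-95,0,0,0,0.3],[0,0,-100,0,0,0,0.3]]]'

```text
time_s: 12.4
tcp_pos: [530.9, 314.6, 194.0]
tcp_rot: [179.9, 0.2, 175.0]
wrist_force: [1.0, -0.7, -1.6]
gripper_width: 59.6
grip_force: 5.0
```

```bash
python3 - <<'E'
from h import *
s=ctrl.get_state(); print(s["gripper_width"],s["grip_force"],np.round(s["wrist_force"],2),np.round(s["tcp_pos"],1))
c=cam("wrist"); im,d=eyes.capture("wrist"); np.savez("hold",im=im,d=d,T=c[2])
i2,_=eyes.capture("scene"); save("hold",np.hstack([im[60:420,80:480],cv2.resize(i2[130:370,0:270],(400,360))]))
E
```

```text
59.58990502739796 5.008922908455133 [ 1.02 -0.68 -1.58] [530.9 314.6 194. ]
```

View pics/hold.png

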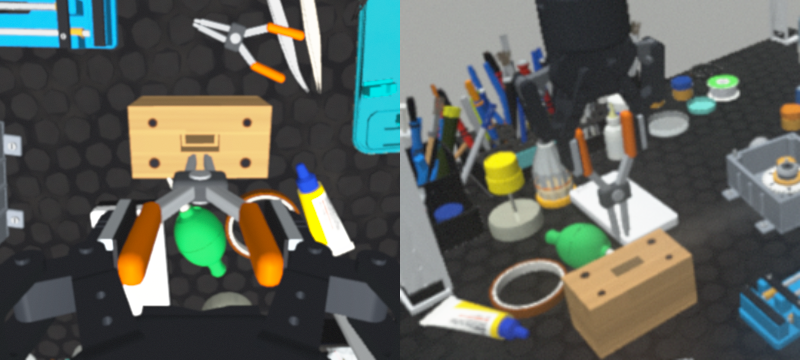

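The pliers are held out of the block, with the tips at about (273,220) and (287,220) in the wrist picture. I compute where the tips sit in tool coordinates.

```bash
python3 - <<'E'
from h import *
K,D,_=cam("wrist"); z=np.load("hold.npz"); im,d=z["im"],z["d"]; c=(K,D,z["T"]); P=cloud(d,c)
tcp=np.array([530.9,314.6,194.]); M=R.from_euler('xyz',[179.9,.2,175],degrees=True).as_matrix()
L=(P-tcp)@M
m=(abs(L[:,:,0])<25)&(abs(L[:,:,1])<25)&(L[:,:,2]>20)&(L[:,:,2]<95)
n,l,st,ce=cv2.connectedComponentsWithStats(m.astype(np.uint8)); print(st[1:][st[1:,4]>10])
for a in range(30,95,8):
    w=L[m&(L[:,:,2]>=a)&(L[:,:,2]<a+8)]
    if len(w): print(a,len(w),np.median(w,0).round(1),w.min(0).round(1),w.max(0).round(1))
E
python3 - <<'E'
import numpy as np
o=np.array([460.2,-191.3]); a=np.radians(31.6); print("gap",o+19.5*np.array([np.cos(a),np.sin(a)]))
E
```

```text
[[ 252  214   57   50 1634]]
30 274 [ 7.2 -0.2 33.6] [  4.2 -15.5  30. ] [ 9.  16.3 38. ]
38 59 [ 6.9 -1.4 39.9] [  4.3 -15.5  38.1] [ 8.4 16.  42.7]
46 45 [ 4.1 -4.1 51.7] [ 3.6 -9.2 49.4] [ 4.6 10.  53.8]
54 79 [ 4.   4.3 57.8] [ 0.6 -9.3 54.1] [ 4.5  9.7 61.9]
62 76 [ 3.9 -3.  65.9] [-0.1 -9.  62.2] [ 4.4  9.2 69.9]
70 77 [ 4.   3.2 73.2] [-2.7 -8.1 70.1] [ 4.9  9.4 77.7]
78 27 [ 3.7 -2.5 79.8] [ 2.8 -8.3 78.2] [ 4.5  8.3 85.8]
86 11 [ 3.2 -2.6 86.9] [ 1.9 -6.3 86.6] [ 3.3  6.3 88.7]
gap [ 476.80867522 -181.08227483]
```

```bash
python3 t.py c 530.9 314.6 194 175  480 -40 200 200; python3 t.py c 480 -40 200 200  476.8 -181.1 112 211.6
```

```text
[19.8, -357.7, -6.0] wz -25.0 dist 358.0
[51.3, -131.5, 88.0] wz -11.6 dist 166.0
```

Emit:
drive_tool --series '[[[1,-15,-2,0,0,-1,0.3],[3,-45,-4,0,0,-4,0.3],[5,-85,-6,0,0,-7,0.3],[7,-130,-6,0,0,-10,0.3],[10,-180,-6,0,0,-13,0.3],[13,-230,-6,0,0,-16,0.3],[16,-280,-6,0,0,-19,0.3],[18,-320,-6,0,0,-22,0.3],[19.5,-345,-6,0,0,-24,0.3],[19.8,-357.7,-6,0,0,-25,0.3]]]'

```text
time_s: 13.5
tcp_pos: [477.1, -42.7, 196.1]
tcp_rot: [180.0, -0.1, -160.2]
wrist_force: [0.4, 0.4, -1.3]
gripper_width: 60.1
grip_force: 5.0
```

Emit:
drive_tool --series '[[[5,-15,5,0,0,-1,0.3],[13,-38,15,0,0,-3,0.3],[24,-65,30,0,0,-5,0.3],[35,-92,45,0,0,-7,0.3],[44,-115,60,0,0,-9,0.3],[50,-127,74,0,0,-11,0.3],[51.3,-131.5,84,0,0,-11.6,0.3],[51.3,-131.5,88,0,0,-11.6,0.3],[51.3,-131.5,88,0,0,-11.6,0.3],[51.3,-131.5,88,0,0,-11.6,0.3]]]'

```text
time_s: 14.5
tcp_pos: [475.3, -181.0, 109.3]
tcp_rot: [-180.0, 0.0, -148.4]
wrist_force: [-0.2, -0.1, -1.8]
gripper_width: 60.0
grip_force: 5.0
```

```bash
cat > look.py <<'E'
# wrist look: tip and ring in the tool frame
import sys; from h import *
s=ctrl.get_state(); c=cam("wrist",s); im,d=eyes.capture("wrist"); P=cloud(d,c); n=sys.argv[1]; np.savez(n,im=im,d=d,T=c[2])
print(s["time_s"],np.round(s["gripper_width"],1),np.round(s["grip_force"],1),np.round(s["wrist_force"],2),np.round(s["tcp_pos"],1),np.round(s["tcp_rot"],1))
M=R.from_euler('xyz',s["tcp_rot"],degrees=True).as_matrix(); L=(P-s["tcp_pos"])@M
m=(abs(L[:,:,0])<25)&(abs(L[:,:,1])<30)&(L[:,:,2]>46)&(L[:,:,2]<92)
for a in (70,78,82,86):
    w=L[m&(L[:,:,2]>=a)&(L[:,:,2]<a+4)]
    if len(w): print(a,len(w),np.median(w,0).round(1),w.min(0).round(1),w.max(0).round(1))
save(n,cv2.resize(im[150:300,180:380],(800,600),interpolation=2))
print("expected gap px",proj(s["tcp_pos"]+M@[0,0,s["tcp_pos"][2]-3],c)-[180,150])
E
python3 look.py gap1
```

```text
14.5 60.0 5.0 [-0.18 -0.12 -1.79] [ 475.3 -181.   109.3] [-180.     0.  -148.4]
70 44 [ 6.4  3.3 72. ] [ 0.3 -7.8 70. ] [ 7.2  8.9 73.8]
78 13 [ 6.8 -2.3 79.2] [ 6.1 -8.1 78.6] [ 7.   8.4 80.6]
82 9 [ 5.8 -3.1 84.9] [ 5.6 -6.1 83.1] [ 6.4  6.4 85.8]
86 12 [ 6.   0.5 86.9] [ 4.7 -5.4 86.1] [ 6.2  6.4 88.6]
expected gap px [[99.35058071 60.30650039]]
```

View pics/gap1.png

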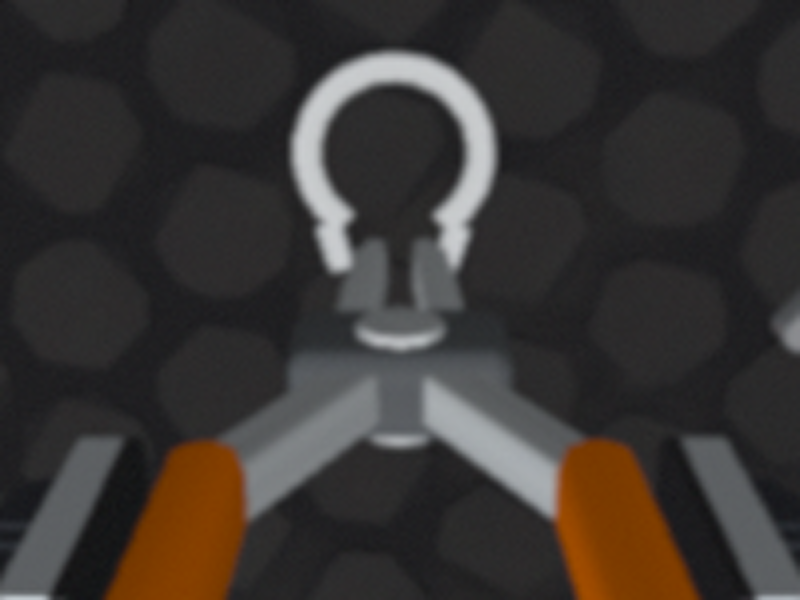

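The picture shows the ring ahead with its gap towards the tips: ring centre (395,155) in the crop, lugs at about (335,245) and (455,245), tips at (375,245) and (428,245). The alignment is good. I compute the offset of the tips from the gap.

```bash
cat > ringrel.py <<'E'
import sys; from h import *; from scipy.optimize import least_squares
def ring(n,tcp,rot,zt,box):
    K,D,_=cam("wrist"); z=np.load(n+".npz"); c=(K,D,z["T"]); g=cv2.cvtColor(z["im"],cv2.COLOR_RGB2GRAY)
    m=np.zeros(g.shape,bool); x0,x1,y0,y1=box; m[y0:y1,x0:x1]=g[y0:y1,x0:x1]>115
    M=R.from_euler('xyz',rot,degrees=True).as_matrix(); Q=((onplane(np.argwhere(m)[:,::-1],zt,c)-tcp)@M)[:,:2]
    f=least_squares(lambda p:np.hypot(*(Q-p[:2]).T)-p[2],[*Q.mean(0),17],loss="soft_l1"); print("ring centre in tool xy",f.x.round(1),"rms",np.sqrt(np.mean(f.fun**2)).round(2),len(Q)); return f.x
if __name__=="__main__":
    # rows up to lugs (crop y<215 -> full 203)
    ring("gap1",[475.3,-181,109.3],[-180,0,-148.4],3,(245,315,155,203))
E
python3 ringrel.py
```

```text
ring centre in tool xy [18.5 -1.  17.1] rms 1.71 764
```

Emit:
drive_tool --series '[[[-2,-0.6,0,0,0,0,0.3],[-4,-1.3,0,0,0,0,0.3],[-4,-1.3,3,0,0,0,0.3],[-4,-1.3,6,0,0,0,0.3],[-4,-1.3,9,0,0,0,0.3],[-4,-1.3,12,0,0,0,0.3],[-4,-1.3,13,0,0,0,0.3],[-4,-1.3,13,0,0,0,0.3],[-4,-1.3,13,0,0,0,0.3],[-4,-1.3,13,0,0,0,0.3]]]'

```text
time_s: 15.55
tcp_pos: [479.4, -180.9, 96.2]
tcp_rot: [-180.0, 0.0, -148.4]
wrist_force: [0.1, 0.1, -1.5]
gripper_width: 59.8
grip_force: 5.0
```

```bash
python3 look.py gap2; python3 - <<'E'
from ringrel import *
s=ctrl.get_state(); ring("gap2",s["tcp_pos"],s["tcp_rot"],3,(245,315,140,200))
E
```

```text
15.55 59.8 5.0 [ 0.1   0.14 -1.51] [ 479.4 -180.9   96.2] [-180.     0.  -148.4]
70 51 [ 6.5 -2.3 72.3] [ 0.  -8.4 70. ] [ 7.3  9.5 73.9]
78 18 [ 6.8  0.5 79. ] [ 6.3 -7.3 78.1] [ 7.1  8.4 79.6]
82 10 [ 6.1 -3.5 84.5] [ 5.7 -6.1 83.2] [ 6.5  6.4 85.2]
86 11 [ 5.9  3.5 87. ] [ 4.6 -5.4 86. ] [ 6.3  6.4 88.9]
expected gap px [[99.31131291 65.21656387]]
ring centre in tool xy [21.9  0.9 17.1] rms 1.68 779
```

View pics/gap2.png

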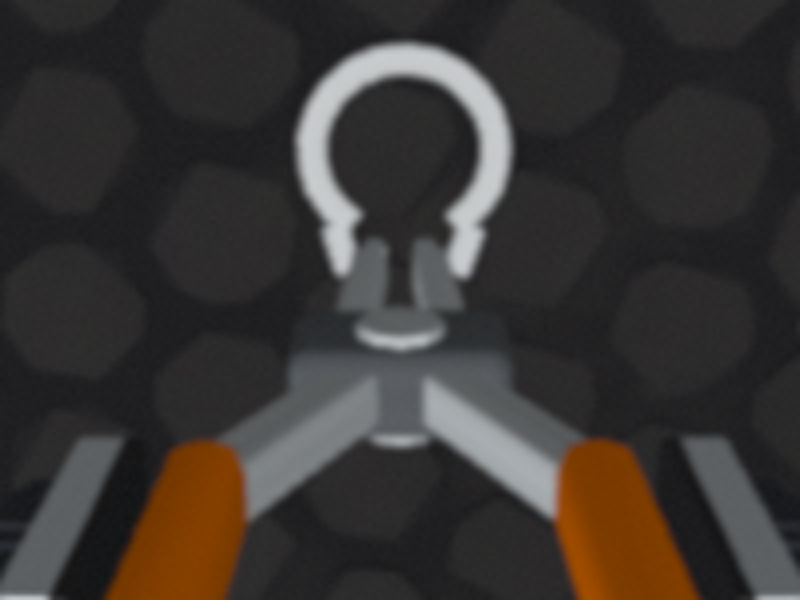

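The second picture shows the tips (375,245)/(428,245) centred between the lugs (340,245)/(465,245). Going down.

Emit:
drive_tool --series '[[[-0.5,0.4,1,0,0,0,0.3],[-0.5,0.4,2.5,0,0,0,0.3],[-0.5,0.4,4,0,0,0,0.3],[-0.5,0.4,5.5,0,0,0,0.3],[-0.5,0.4,6.5,0,0,0,0.3],[-0.5,0.4,6.5,0,0,0,0.3],[-0.5,0.4,6.5,0,0,0,0.3],[-0.5,0.4,6.5,0,0,0,0.32],[-0.5,0.4,6.2,0,0,0,0.34],[-0.5,0.4,5.9,0,0,0,0.36]]]' --force 50

```text
time_s: 16.6
tcp_pos: [479.8, -180.4, 90.5]
tcp_rot: [-179.9, 0.0, -148.4]
wrist_force: [-0.2, 0.2, -1.8]
gripper_width: 55.0
grip_force: 5.6
```

```bash
python3 look.py gap3
```

```text
16.6 55.0 5.6 [-0.16  0.24 -1.79] [ 479.8 -180.4   90.5] [-179.9    0.  -148.4]
70 46 [ 6.5  4.7 72.2] [ 0.4 -9.2 70.1] [ 7.2 10.9 74. ]
78 31 [ 6.9 -3.8 79.6] [ 6.2 -9.5 78.1] [ 7.4 10.6 81.8]
82 2 [ 6.6  7.  82.3] [ 6.6  4.9 82.1] [ 6.7  9.2 82.5]
86 790 [11.3  2.7 89. ] [-24.7 -29.9  86.1] [24.9 29.3 90. ]
expected gap px [[99.29245526 67.4900631 ]]
```

Emit:
drive_tool --series '[[[0,0,-0.4,0,0,0,0.39],[0,0,-0.9,0,0,0,0.42],[0,0,-1.3,0,0,0,0.45],[0,0,-1.7,0,0,0,0.48],[0,0,-2.1,0,0,0,0.51],[0,0,-2.4,0,0,0,0.54],[0,0,-2.7,0,0,0,0.57],[0,0,-3,0,0,0,0.6],[0,0,-3.2,0,0,0,0.63],[0,0,-3.3,0,0,0,0.7]]]'

```text
time_s: 17.65
tcp_pos: [482.9, -183.1, 95.9]
tcp_rot: [-179.5, 0.1, -148.5]
wrist_force: [2.1, -4.1, 5.2]
gripper_width: 34.4
grip_force: 48.9
```

Emit:
drive_tool --series '[[[0,0,0,0,0,0,1],[0,0,0,0,0,0,1],[0,0,0,0,0,0,1],[0,0,0,0,0,0,1],[0,0,0,0,0,0,1],[0,0,0,0,0,0,1],[0,0,0,0,0,0,1],[0,0,0,0,0,0,1],[0,0,0,0,0,0,1],[0,0,0,0,0,0,1]]]'

```text
time_s: 18.65
tcp_pos: [482.9, -183.1, 95.9]
tcp_rot: [-179.5, 0.1, -148.5]
wrist_force: [2.9, -3.9, 6.4]
gripper_width: 34.7
grip_force: 49.0
```

```bash
python3 look.py gap4
```

```text
18.65 34.7 49.0 [ 2.87 -3.9   6.4 ] [ 482.9 -183.1   95.9] [-1.795e+02  1.000e-01 -1.485e+02]
70 46 [  7.4 -11.3  72.2] [  1.8 -17.1  70.1] [ 7.9 15.9 74. ]
78 44 [ 7.7 -0.5 79.1] [  0.9 -18.3  78. ] [ 8.3 17.1 81.2]
82 39 [  8.  -14.1  84.4] [  2.8 -19.3  82. ] [ 8.3 18.2 85.8]
86 23 [ 8.  14.6 86.9] [  1.5 -19.5  86. ] [ 8.6 18.5 89.1]
expected gap px [[99.2998782  65.32141911]]
```

View pics/gap4.png

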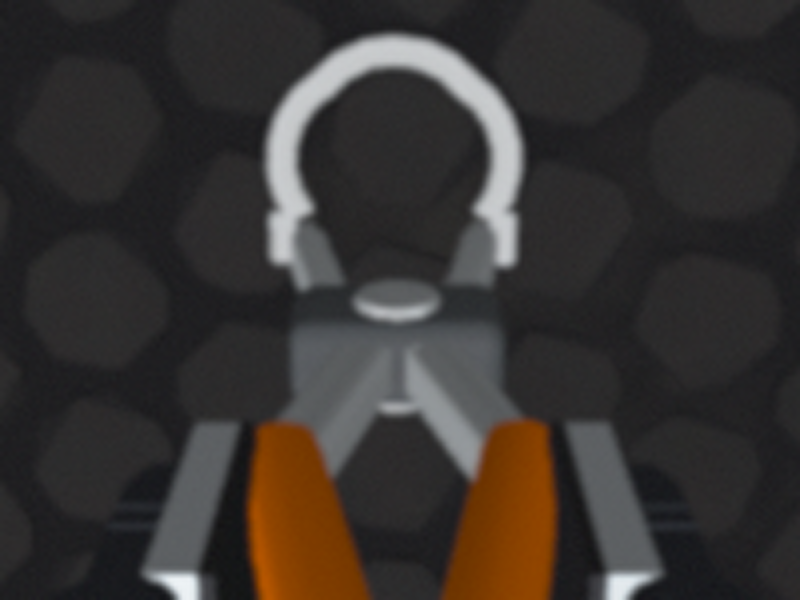

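The ring is spread, with its lugs at (283,240)/(505,240) on the tips. The opening is 34.7 mm, at the stop. Lifting.

Emit:
drive_tool --series '[[[0,0,-1,0,0,0,1],[0,0,-3,0,0,0,1],[0,0,-6,0,0,0,1],[0,0,-11,0,0,0,1],[0,0,-18,0,0,0,1],[0,0,-28,0,0,0,1],[0,0,-40,0,0,0,1],[0,0,-52,0,0,0,1],[0,0,-62,0,0,0,1],[0,0,-68,0,0,0,1]]]'

```text
time_s: 19.7
tcp_pos: [480.2, -180.5, 163.2]
tcp_rot: [-179.9, 0.1, -148.4]
wrist_force: [-0.2, -0.3, -2.1]
gripper_width: 34.4
grip_force: 48.9
```

Emit:
drive_tool --series '[[[0,0,0,0,0,0,1],[0,0,0,0,0,0,1],[0,0,0,0,0,0,1],[0,0,-3,0,0,0,1],[0,0,-6,0,0,0,1],[0,0,-6,0,0,0,1],[0,0,-6,0,0,0,1],[0,0,-6,0,0,0,1],[0,0,-6,0,0,0,1],[0,0,-6,0,0,0,1]]]'

```text
time_s: 20.7
tcp_pos: [479.3, -180.1, 167.3]
tcp_rot: [180.0, -0.0, -148.4]
wrist_force: [0.1, -0.1, -2.2]
gripper_width: 34.6
grip_force: 48.9
```

```bash
python3 look.py lift; python3 - <<'E'
from h import *
K,D,_=cam("wrist"); z=np.load("lift.npz"); c=(K,D,z["T"]); P=cloud(z["d"],c); s=ctrl.get_state()
M=R.from_euler('xyz',s["tcp_rot"],degrees=True).as_matrix(); L=(P-s["tcp_pos"])@M; g=cv2.cvtColor(z["im"],cv2.COLOR_RGB2GRAY)
m=(L[:,:,2]>80)&(L[:,:,2]<95)&(L[:,:,0]>8)&(L[:,:,0]<60)&(abs(L[:,:,1])<35)&(g>100)
w=L[m]; print(len(w),w.min(0),w.max(0)); A=np.c_[w[:,:2],np.ones(len(w))]; f=np.linalg.lstsq(A,w[:,2],rcond=None)[0]; print("plane top: depth=",f, "tilt deg",np.degrees(np.arctan(np.hypot(*f[:2]))))
inn=w
# inner opening: per y-extent near widest, by hull
from scipy.optimize import least_squares
for t in(1,):
    y=w[:,1]; x=w[:,0]; print("far edge x",np.percentile(x,99.5))
    for x0 in range(10,46,4):
        b=y[(x>=x0)&(x<x0+4)]; 
        if len(b): n=b[b<0]; p=b[b>0]; print(x0,n.min().round(1) if len(n) else'',n.max().round(1) if len(n) else '',p.min().round(1) if len(p) else '',p.max().round(1) if len(p) else '')
E
```

```text
20.7 34.6 48.9 [ 0.07 -0.13 -2.17] [ 479.3 -180.1  167.3] [ 180.    -0.  -148.4]
70 38 [ 6.4 11.3 72. ] [  2.  -16.2  70.6] [ 7.2 16.6 73.9]
78 40 [ 6.6  0.1 79.8] [ -0.6 -17.6  78. ] [ 7.1 17.8 81.9]
82 35 [ 6.5 13.8 84. ] [ -0.2 -17.8  82. ] [ 7.3 19.  86. ]
86 15 [  6.7 -14.2  87.1] [  6.  -18.7  86.4] [ 6.9 19.  87.7]
expected gap px [[99.48586733 43.35027683]]
617 [  8.02324    -22.75412242  91.96732142] [41.18710279 23.88822538 94.99887868]
plane top: depth= [2.84041036e-02 1.52503178e-03 9.34308582e+01] tilt deg 1.6293399013617935
far edge x 41.10589208656249
10 -22.0 -15.3 16.4 23.2
14 -22.8 -17.4 18.6 23.9
18 -22.7 -18.1 19.2 23.8
22 -22.5 -16.5 17.7 23.7
26 -21.0 -12.8 14.6 22.1
30 -18.7 -9.8 10.1 19.0
34 -14.2 -0.2 1.3 15.3
38 -9.7 -0.2 0.6 10.8
```

The ring is carried level: eye at tool (18.8, 0.5), about 94.5 deep. Next I check the heights around the stub and move to hover.

```bash
python3 - <<'E'
from h import *
K,D,_=cam("wrist"); z=np.load("stub.npz"); c=(K,D,z["T"]); P=cloud(z["d"],c); r=np.hypot(P[:,:,0]-560.9,P[:,:,1]-35.8)
for a,b in((0,10),(17,20),(22,26),(26,32),(32,40),(40,46)): print(a,b,np.nanpercentile(P[:,:,2][(r>a)&(r<b)],[5,50,95]).round(1))
z=np.load("lift.npz"); c=(K,D,z["T"]); P=cloud(z["d"],c); s=ctrl.get_state(); M=R.from_euler('xyz',s["tcp_rot"],degrees=True).as_matrix(); L=(P-s["tcp_pos"])@M
g=cv2.cvtColor(z["im"],cv2.COLOR_RGB2GRAY); rr=np.hypot(L[:,:,0]-18.8,L[:,:,1]-.5); m=(rr>18.5)&(rr<21.5)&(L[:,:,0]>14)&(L[:,:,2]<105); w=L[m]; print("ring top depth",len(w),np.percentile(w[:,2],[5,25,50,75,95]).round(2))
f=np.linalg.lstsq(np.c_[w[:,:2],np.ones(len(w))],w[:,2],rcond=None)[0]; print(f)
z=np.load("gap4.npz"); c=(K,D,z["T"]); P=cloud(z["d"],c); print("bench z in gap4",np.nanmedian(P[150:180,180:240,2]))
E
python3 t.py c 479.3 -180.1 167.3 211.6  577.2 45.2 165 211.6
```

```text
0 10 [45.1 46.2 47.3]
17 20 [ 31.6 279.3 286.5]
22 26 [ 26.5 289.8 295.8]
26 32 [ 26.2 286.9 295.2]
32 40 [  5.  279.7 290.8]
40 46 [  4.7 238.7 279.9]
ring top depth 2687 [-94.74 -87.49 -80.26 -70.69  94.84]
[ 9.34496280e+00 -4.40427905e-03 -2.34977614e+02]
bench z in gap4 -0.826412507661189
[-201.4, 140.6, 2.3] wz -0.0 dist 246.0
```

Emit:
drive_tool --series '[[[-8,6,0,0,0,0,1],[-24,17,0,0,0,0,1],[-48,34,0,0,0,0,1],[-76,53,0,0,0,0,1],[-106,74,0,0,0,0,1],[-136,95,0,0,0,0,1],[-163,114,0,0,0,0,1],[-184,128,0,0,0,0,1],[-196,137,0,0,0,0,1],[-201.4,140.6,2.3,0,0,0,1]]]'

```text
time_s: 21.75
tcp_pos: [578.0, 46.6, 165.3]
tcp_rot: [-180.0, 0.0, -148.3]
wrist_force: [0.1, -1.6, -1.2]
gripper_width: 34.6
grip_force: 48.9
```

Emit:
drive_tool --series '[[[0,0,1,0,0,0,1],[0,0,2,0,0,0,1],[0,0,3,0,0,0,1],[0,0,4,0,0,0,1],[0,0,5,0,0,0,1],[0,0,5,0,0,0,1],[0,0,5,0,0,0,1],[0,0,5,0,0,0,1],[0,0,5,0,0,0,1],[0,0,5,0,0,0,1]]]'

```text
time_s: 22.75
tcp_pos: [577.4, 45.1, 160.1]
tcp_rot: [180.0, 0.0, -148.4]
wrist_force: [-0.1, -0.5, -1.0]
gripper_width: 34.4
grip_force: 48.9
```

```bash
cat > st.py <<'E'
import sys; from h import *
s=ctrl.get_state(); c=cam("wrist",s); im,d=eyes.capture("wrist"); n=sys.argv[1]; np.savez(n,im=im,d=d,T=c[2])
print(round(s["time_s"],2),np.round(s["gripper_width"],1),np.round(s["grip_force"],1),np.round(s["wrist_force"],2),np.round(s["tcp_pos"],1),np.round(s["tcp_rot"],1))
M=R.from_euler('xyz',s["tcp_rot"],degrees=True).as_matrix(); L=(cloud(d,c)-s["tcp_pos"])@M; g=cv2.cvtColor(im,cv2.COLOR_RGB2GRAY)
def circ(m,name):
    w=L[m]
    if len(w)<10: print(name,"none"); return
    print(name,len(w),"min",w.min(0).round(1),"max",w.max(0).round(1),"med",np.median(w,0).round(1))
near=(np.hypot(L[:,:,0]-18.8,L[:,:,1]-.5)<30)&(L[:,:,2]>80)
z=s["tcp_pos"][2]-L[:,:,2]
ring=near&(abs(L[:,:,2]-93.8)<2.2)&(L[:,:,0]>9)&(g>90); circ(ring,"ring top")
for x0 in (14,18,22):
    y=L[:,:,1][ring&(L[:,:,0]>=x0)&(L[:,:,0]<x0+4)]; print(x0,[f(q).round(1) for q in(y[y<0],y[y>0]) if len(q) for f in(np.min,np.max)])
circ(near&(abs(z-47)<1.5)&(np.hypot(L[:,:,0]-18.8,L[:,:,1]-.5)<15.5),"stub top")
save(n,cv2.resize(im[130:280,180:380],(800,600),interpolation=2))
E
python3 st.py hov
```

```text
22.75 34.4 48.9 [-0.12 -0.5  -1.  ] [577.4  45.1 160.1] [ 180.     0.  -148.4]
ring top 748 min [  9.  -22.8  92.2] max [41.6 23.9 96. ] med [28.4  0.5 94.4]
14 [np.float64(-22.8), np.float64(-17.5), np.float64(18.5), np.float64(23.8)]
18 [np.float64(-22.7), np.float64(-18.0), np.float64(19.2), np.float64(23.9)]
22 [np.float64(-22.6), np.float64(-16.6), np.float64(17.6), np.float64(23.6)]
stub top 643 min [  6.4 -12.4 111.9] max [ 32.1  13.4 114.6] med [ 19.4   0.5 113.9]
```

View pics/hov.png

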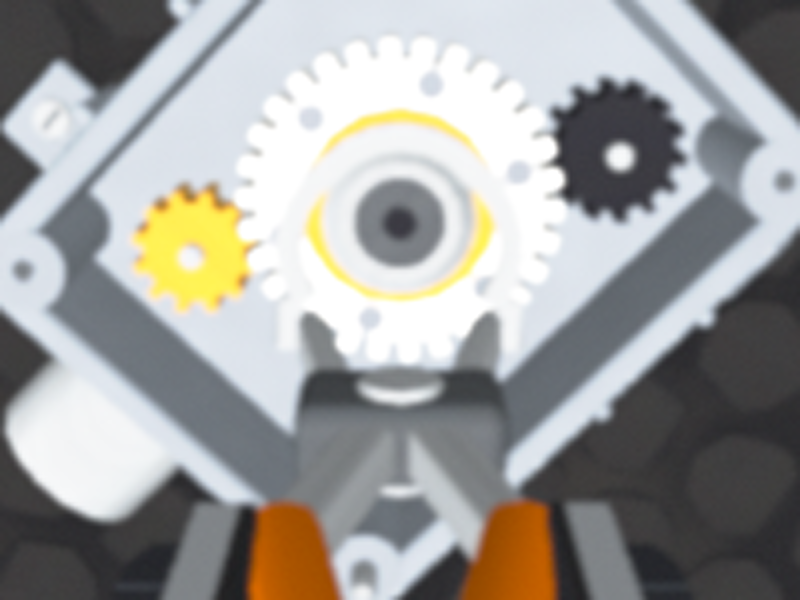

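The view shows the spread ring concentric over the stub (400,222), and the numbers agree within 0.4 mm. The ring's mid-depth is 94.6 mm, so I aim for TCP z = 131.5.

Emit:
drive_tool --series '[[[0.3,0,2,0,0,0,1],[0.3,0,5,0,0,0,1],[0.3,0,8,0,0,0,1],[0.3,0,11,0,0,0,1],[0.3,0,14,0,0,0,1],[0.3,0,16,0,0,0,1],[0.3,0,18,0,0,0,1],[0.3,0,20,0,0,0,1],[0.3,0,20,0,0,0,1],[0.3,0,20,0,0,0,1]]]'

```text
time_s: 23.8
tcp_pos: [577.2, 44.9, 140.1]
tcp_rot: [-180.0, 0.0, -148.4]
wrist_force: [0.4, 0.6, -2.0]
gripper_width: 34.3
grip_force: 48.9
```

```bash
python3 st.py h2
```

```text
23.8 34.3 48.9 [ 0.37  0.58 -1.99] [577.2  44.9 140.1] [-180.     0.  -148.4]
ring top 1667 min [  9.1 -22.8  92. ] max [41.7 23.9 96. ] med [23.2  0.5 94.3]
14 [np.float64(-22.8), np.float64(-0.2), np.float64(0.5), np.float64(23.9)]
18 [np.float64(-22.7), np.float64(-0.2), np.float64(0.5), np.float64(23.8)]
22 [np.float64(-22.6), np.float64(-0.2), np.float64(0.5), np.float64(23.6)]
stub top 773 min [  6.1 -12.2  92.3] max [31.6 13.3 94.6] med [18.9  0.5 93.9]
```

Emit:
drive_tool --series '[[[0,0,1.5,0,0,0,1],[0,0,3,0,0,0,1],[0,0,4.5,0,0,0,1],[0,0,6,0,0,0,1],[0,0,7.5,0,0,0,1],[0,0,8.7,0,0,0,1],[0,0,8.7,0,0,0,1],[0,0,8.7,0,0,0,1],[0,0,8.7,0,0,0,1],[0,0,8.7,0,0,0,1]]]'

```text
time_s: 24.85
tcp_pos: [577.2, 44.9, 131.5]
tcp_rot: [-180.0, 0.0, -148.4]
wrist_force: [-0.0, 0.2, -1.3]
gripper_width: 34.4
grip_force: 48.9
```

```bash
python3 st.py h3; python3 - <<'E'
from h import *
K,D,_=cam("wrist"); z=np.load("h3.npz"); P=cloud(z["d"],(K,D,z["T"])); r=np.hypot(P[:,:,0]-560.9,P[:,:,1]-35.8)
m=(r>18.5)&(r<23)&(P[:,:,2]<45)&(P[:,:,2]>20); h=np.histogram(P[:,:,2][m],np.arange(24,45,1)); print(dict(zip(h[1].astype(int).tolist(),h[0].tolist())))
t=(r<9)&(P[:,:,2]<55); print("stub top",np.nanmedian(P[:,:,2][t]))
E
```

```text
24.85 34.4 48.9 [-0.01  0.21 -1.26] [577.2  44.9 131.5] [-180.     0.  -148.4]
ring top 763 min [  9.1 -22.8  91.7] max [41.7 23.8 96. ] med [28.6  0.5 94.5]
14 [np.float64(-22.8), np.float64(-17.6), np.float64(18.6), np.float64(23.8)]
18 [np.float64(-22.7), np.float64(-18.1), np.float64(19.2), np.float64(23.8)]
22 [np.float64(-22.6), np.float64(-16.5), np.float64(17.7), np.float64(23.6)]
stub top 786 min [  6.5 -13.2  83.2] max [31.7 13.6 86. ] med [19.2  0.5 85.2]
{24: 0, 25: 8, 26: 55, 27: 57, 28: 8, 29: 0, 30: 5, 31: 65, 32: 69, 33: 13, 34: 14, 35: 63, 36: 273, 37: 281, 38: 64, 39: 5, 40: 2, 41: 0, 42: 0, 43: 1}
stub top 46.26141155255985
```

The ring's mid-height is about 36.3 mm (target 36.5). It is centred to under 1 mm, with no contact force and the pliers squeezed to the stop. Handing in.

```bash
python3 -c "
from workcell import ctrl
print(ctrl.hand_in())"
```

```text
the job is handed in; nothing more can be done
None
```

The job is handed in after about 25 s of the 72: the ring is held spread around the stub, about 0.2 mm below the groove's mid-height and within 1 mm of its axis by the camera, with the pliers squeezed to the stop, no load on the washer and the cover flat on the bench; the small orange pliers toppled during my first move, cause unknown.

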